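Flick the pawl off a ratchet lift stand and lower the stirrer

TASK

The magnetic stirrer is to come down from under the clamped beaker. Take the red screwdriver from the tool tray, reach up with its blade under the clear guard of the lift stand and flick the pawl's red tab up until the pawl tumbles over and stays off the notched post; keep your fingers out of the pawl. Lay the screwdriver back flat in the tray beside the blue one, then lower the platform gently by its black grip until it is fully down on its stop, let go, and leave the blue screwdriver, the bottles and the vial where they are.

Things in the scene. Friction and masses are not known exactly. Their poses are not given: they have to be found in the camera images.
- stand: Lift stand, bolted down. Origin: on the bench under the notched steel post (32 x 26 mm, 137 mm tall). Its x axis points from the front (grip, guard, pawl) to the back, y across, z up; the front faces the robot's left, turned differently each time. Blue base 12 mm thick, x -80 to +105, y +-65 mm, with an ear to y +110 mm for the clamp rod.
- clamp_rod (a point): Top of the upright 12 mm rod at stand x +64, y +92 mm, 382 mm high. Its clamp holds a glass beaker, 54 mm wide, standing from 263 to 333 mm above the bench at stand x +64, y 0.
- platform (a point): Underside of the sliding platform, above the post: 142 mm + lift above the bench. The platform spans stand x -97 to +125, y +-66 mm, 8 mm thick, rims 14 mm. It carries the cream stirrer: up to 45 mm tall (dial 53 mm), lower at its front.
- guard (a point): Middle of the lower edge of the clear guard under the platform's front, at stand x -96 to -92 mm; cheeks and clear windows close both sides (26 mm free between), open below. The edge is 8 mm lower than the red tab's underside, so a level rod cannot lift the tab: bring the blade from the front sloping up 30 to 45 degrees (38 works well), its tip below the edge, then raise it.
- lift (a joint): Height of the platform above its lower stop, m: 0 = fully down; upper end 0.064. A drag collar (about 15 N) holds it at any height with its load of about 1 kg, so it must be pushed down (under 10 N). While the pawl is engaged it cannot go below 0.050.
- pawl (a joint): Angle of the pawl, rad: 0 = engaged with the post, 0.56 = flicked right over on its stop. Pivot at stand x -45 mm, y 0, 97 mm + lift high, axis along stand y. The tab rises as the angle grows. The pawl is top-heavy: past about 0.25 rad it tumbles over by itself within a second and stays off; let go earlier, it drops back. It moves at a touch (under 0.5 N).
- pawl_tab (a point): Underside of the pawl's red tab, mid-width (tab 24 mm wide), 20 mm in front of the pivot (stand x -65 mm), 94 mm + lift high at rest: the place to lift, by 7 to 10 mm. The tab ends 14 mm farther forward, 13 mm behind the guard.
- grip (a point): Centre of the platform's black grip: a bar 19 mm thick pointing forward along stand -x, its free end 21 mm in front of this point; the stirrer begins 34 mm behind it. Height 146 mm + lift.
- screwdriver_red: Red screwdriver, 169 mm long, 0.09 kg, lying in the tray. Origin: under its middle, on the surface that it lies on. Its blade points along its own -y, the handle along +y; handle 24 mm thick, from y +10 to +84 mm, its axis 12 mm up; shaft 6 mm thick, straight, on the same axis.
- tip (a point): Tip of the red screwdriver's blade (own y -84.5 mm, on the axis).
- handle (a point): Point to grip on the red screwdriver, in the middle of its handle (own y +45 mm, on the axis), near its centre of mass.
- screwdriver_blue: Blue screwdriver, 194 mm long, in the tray parallel to the red one, 56 mm from it, on either side; handle 21 mm thick at +y. Not needed.
- tray: Grey tool tray, fixed, 144 mm (own x) by 250 mm (own y), rim 10 mm high, floor 4 mm thick. Origin under its centre. Its long axis runs roughly left and right of the robot.
- bottle_1: Brown dropper bottle, 33 mm wide, 102 mm tall, loose beside the work. Origin under its centre.
- vial_a: Amber sample vial with a black cap, 28 mm wide, 59 mm tall, loose beside the work; it and the dropper bottle stand one on each side of the stand's front, in either place. Origin under its centre.
- wash_bottle: White wash bottle with a red cap, 65 mm wide, 199 mm tall with its spout, loose behind the stand. Origin on the bench under its middle.

How it is judged:
By the outcome, as a careful person would: the job done as asked, in the order asked, and still so for the second after the job is handed in, with the robot touching nothing.
It also fails if it takes over 58 s, if anything falls off the work surface, if the arm or the gripper's body presses on something with over 40 N, if the wrist force passes 120 N, or if a joint passes its speed limit or range.

ROBOT

A 6-joint arm with a two-finger parallel gripper is mounted at the origin on a cart in front of the work surface, level with it; the furniture and walls round the work are solid. World frame = base frame: x ahead of the robot, y to its left, z up, the work surface at z = 0. Lengths are in m, angles in degrees, forces in N, time in s.
With the tool pointing down it reaches from about 0.25 to 0.725 m from the base axis. Payload 9.7 kg.
Tool frame: the origin (TCP) lies midway between the tips of the shut fingers; the grasp point (between the pads) lies 19 mm behind it; z points along the fingers, y is the line along which they close (so a half turn about z gives the same grasp; the last joint's range is limited). The gripper opens to 85 mm and grips with 20 to 120 N. Pads are 22 mm wide; open, the fingers measure 114 mm over their backs; the gripper's body (76 mm by 85 mm) begins 54 mm behind the grasp point. The pads swing forward as they close: fully open they stand 13 mm farther back than shut.
Start: joints at [-63.942, 4.979, 10.078, 95.1, 0, 90], TCP at [0.242, -0.494, 0.231] pointing down, gripper open.
Joint ranges: [-179.16, 179.16], [-48.56, 103.87], [-65.8, 70.77], [-126.05, 130.52], [-82.76, 87.17], [-180, 180]. Speed limits (degrees/s): [127.2, 127.2, 147.25, 180, 180, 180].

INTERFACE

Orientations are given as [roll, pitch, yaw] about the fixed x, y, z axes, in that order (R = Rz(yaw) Ry(pitch) Rx(roll)).
In Python, from workcell import * gives the robot as it stands.
- The arm moves only by the tool servo_tool, never from a script. Its argument "moves" is a list of rows, each a list of 4 numbers: the shift along the world's x, y, z in cm, then the turn about the world's z in rad. A call has 1 to 20 rows; each row is the pose to reach, as a shift and turn from the pose commanded when the call began; what a row does not reach only later rows make up. A row lasts 1/12 s, in which the tool goes at most 41.7 mm and 7.16 degrees, less where a joint would pass 70% of its speed; a pose out of reach is approached as far as the arm can. A call with a gripper value outside its range is refused whole. "claw" is the closure, from 0 (fully open) to 1 (shut), set as the call begins (left out, the last holds). The fingers move at their own pace and stop on an object; "force" is the grip in N (left out, the last holds). Time passes only in rows, so rows that repeat a pose let the fingers close. It gives the time, the measured TCP pose, the force, the opening and the grip force at its end, in the units of the state.
- get_obs(): the state, without advancing time (a new reading comes with each control period).
- camera(name): name is "scene" or "top" or "wrist"; returns the picture (400x640x3 uint8, red, green, blue); there is no depth.
- get_calibration(name): a dict with "fx", "fy", "cx", "cy" (pixels), "rvec" (rotation vector, rad) and "tvec" (3), from world to camera coordinates, as OpenCV has them; the wrist camera has in their place "tool_from_camera" (4x4, takes a point from camera to tool coordinates, whose origin is the TCP and whose axes are the flange's). Camera axes: x right, y down, z forward; pixel columns grow to the right and rows downward; lengths in m; the calibration is good to about 2 mm. A picture is of the moment at which its call begins: read the wrist's pose just before it. get_calibration takes no time and is no camera call.
- job_done(): hands the job in; it is judged then, once.
The state is a dict: "time": time; "q": joint angles; "qd": joint speeds; "joint_efforts": joint torques, N m; "ee_pos": TCP position; "tcp_rot": TCP orientation; "wrist_force": force on the tool from outside, world axes, zero at the start; "torque": the same for the moment, N m; "opening": finger opening in m; "grasp_force": force on a finger pad.
Only numpy, scipy, OpenCV 4.12 (cv2) and the standard library are available. Lean on these libraries where they do the work, as an engineer would, in place of code of your own. Each camera call takes 0.05 s, during which the arm holds its last target. There are 200 camera calls.

## Working session

There is one attempt and no reset: what is moved stays moved. The work goes in short steps, Python scripts to look and compute and a tool call to move; the robot and the scene stay as the last step left them, time stands still between calls to the robot, and variables do not carry over. Pictures are saved under pics/ and viewed, at most 10 in all, crops included, and the job is handed in when it is done.

Besides the shell and the picture viewer there is one more tool, called as name(argument=value, ...), one argument or row to a line, values as JSON. servo_tool: Moves the arm, as the interface text tells. Its arguments: {"type":"object","properties":{"moves":{"type":"array","items":{"type":"array","items":{"type":"number"}}},"claw":{"type":"number"},"force":{"type":"number"}},"required":["moves"]}

```bash
mkdir -p pics; ls
python3 - <<'E'
from workcell import *
import cv2
for n in("scene","top"):
    cv2.imwrite(f"pics/{n}0.png",camera(n)[:,:,::-1]); c=get_calibration(n); print(n,c)
o=get_obs(); print(o); print(get_calibration("wrist"))
E
```

```text
pics
scene {'fx': 389.0971113621323, 'fy': 389.0971113621323, 'cx': 325.75586034565623, 'cy': 195.27811482699929, 'rvec': array([ 1.00036979, -2.08131726,  1.3446424 ]), 'tvec': array([0.32057008, 0.3800515 , 0.86024602])}
top {'fx': 419.25681239812343, 'fy': 419.25681239812343, 'cx': 328.3806019475016, 'cy': 197.91437496281736, 'rvec': array([ 1.44284014, -2.23492786,  0.76825481]), 'tvec': array([0.22192673, 0.53539016, 1.06292414])}
{'time': 0.1, 'q': array([-6.39402131e+01,  5.00862064e+00,  1.00395329e+01,  9.50985125e+01,
       -1.01788086e-03,  8.99993431e+01]), 'qd': array([-0.05347924, -0.04662943,  0.13205212,  0.02064994,  0.09284013,
        0.02857411]), 'joint_efforts': array([-6.59651414e-04, -5.21562624e+01,  4.65651691e+01,  1.60493120e-02,
       -6.53116285e-05, -2.32794997e-05]), 'ee_pos': array([ 0.24153014, -0.493913  ,  0.23065233]), 'tcp_rot': array([-1.79932400e+02,  1.01710517e-03,  2.60604449e+01]), 'wrist_force': array([-0.00154767,  0.22017494,  0.08275932]), 'torque': array([ 0.04233597, -0.06094662,  0.00984643]), 'grasp_force': 0.0, 'opening': 0.08547448077667201}
{'fx': 343.0418219335486, 'fy': 343.0418219335486, 'cx': 322.83960733166526, 'cy': 198.1693514039421, 'tool_from_camera': array([[-5.88449492e-04, -9.52979164e-01, -3.03035255e-01,
         7.90977840e-02],
       [ 9.99999783e-01, -4.71072841e-04, -4.60430788e-04,
         5.11770150e-04],
       [ 2.96029269e-04, -3.03035461e-01,  9.52979235e-01,
        -1.43150349e-01],
       [ 0.00000000e+00,  0.00000000e+00,  0.00000000e+00,
         1.00000000e+00]])}
```

View pics/scene0.png

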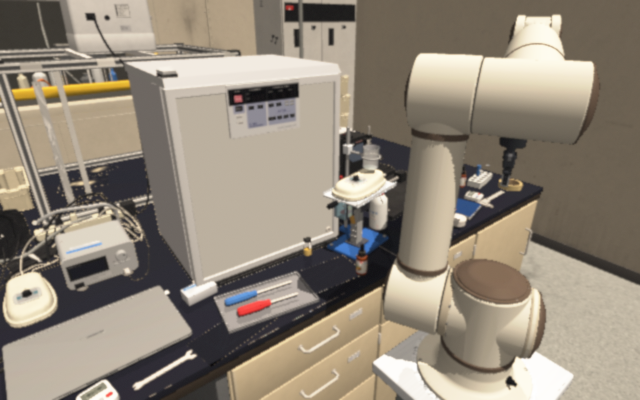

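View pics/top0.png

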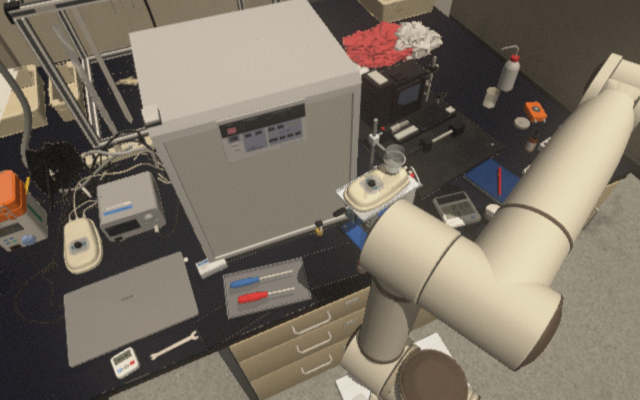

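```bash
cat > h.py <<'E'
import numpy as np, cv2
from scipy.spatial.transform import Rotation as R
from workcell import *
def cal(n):
    if n!="wrist":
        c=get_calibration(n); Rm=cv2.Rodrigues(c['rvec'])[0]; return c,Rm.T,-Rm.T@c['tvec']
    c=get_calibration(n); o=get_obs(); T=c['tool_from_camera']
    Rt=R.from_euler('xyz',o['tcp_rot'],degrees=True).as_matrix()
    return c,Rt@T[:3,:3],o['ee_pos']+Rt@T[:3,3]
def ray(C,u,v):
    c,Rm,o=C; d=Rm@np.array([(u-c['cx'])/c['fx'],(v-c['cy'])/c['fy'],1]); return o,d/np.linalg.norm(d)
def onz(C,u,v,z):
    o,d=ray(C,u,v); return o+d*(z-o[2])/d[2]
def proj(C,p):
    c,Rm,o=C; q=Rm.T@(np.array(p)-o); return q[0]/q[2]*c['fx']+c['cx'],q[1]/q[2]*c['fy']+c['cy']
def tri(r1,r2):
    A=np.zeros((3,3));b=np.zeros(3)
    for o,d in(r1,r2):
        P=np.eye(3)-np.outer(d,d);A+=P;b+=P@o
    p=np.linalg.solve(A,b); return p,[np.linalg.norm((np.eye(3)-np.outer(d,d))@(p-o)) for o,d in(r1,r2)]
E
python3 - <<'E'
from h import *
a=cv2.imread("pics/scene0.png");b=cv2.imread("pics/top0.png")
for n,i,(x0,y0,x1,y1) in(("scene",a,(200,260,330,340)),("top",b,(215,250,320,325))):
    C=cal(n);h=cv2.cvtColor(i,cv2.COLOR_BGR2HSV)
    for nm,m in(("red",((h[...,0]<8)|(h[...,0]>172))&(h[...,1]>150)&(h[...,2]>80)),("blue",(abs(h[...,0].astype(int)-107)<10)&(h[...,1]>150)&(h[...,2]>90))):
        m=m.astype(np.uint8);k=np.zeros_like(m);k[y0:y1,x0:x1]=m[y0:y1,x0:x1]
        v,u=np.nonzero(k);P=np.array([onz(C,x,y,.016)[:2] for x,y in zip(u,v)])
        mu=P.mean(0);w,V=np.linalg.eigh(np.cov(P.T));d=V[:,1];s=(P-mu)@d
        print(n,nm,len(u),mu,d,mu+d*s.min(),mu+d*s.max(),s.max()-s.min())
A=cv2.resize(a[130:290,290:410],None,fx=3.2,fy=3.2,interpolation=2);B=cv2.resize(b[120:280,300:440],None,fx=3.2,fy=3.2,interpolation=2)
cv2.imwrite("pics/z1.png",np.hstack([A,B])[:600,:800+32][:, :832][:, :800])
E
```

```text
scene red 267 [0.45643708 0.2878801 ] [0.1714247  0.98519722] [0.44857311 0.24268499] [0.463566   0.32885079] 0.08746045687479348<stdin>:8: RuntimeWarning: Mean of empty slice.
  ret = ret.dtype.type(ret / rcount)
  avg = a.mean(axis, **keepdims_kw)
  ret = um.true_divide(
<stdin>:8: RuntimeWarning: Degrees of freedom <= 0 for slice
  c *= np.true_divide(1, fact)
  c *= np.true_divide(1, fact)
Traceback (most recent call last):
ValueError: not enough values to unpack (expected 2, got 0)

During handling of the above exception, another exception occurred:

Traceback (most recent call last):
numpy.linalg.LinAlgError: 0-dimensional array given. Array must be at least two-dimensional
```

Run:
```python
from h import *
a=cv2.imread("pics/scene0.png");b=cv2.imread("pics/top0.png")
for n,i,(x0,y0,x1,y1) in(("scene",a,(200,260,330,340)),("top",b,(215,250,320,325))):
    C=cal(n);h=cv2.cvtColor(i,cv2.COLOR_BGR2HSV)
    for nm,m in(("red",((h[...,0]<8)|(h[...,0]>172))&(h[...,1]>150)&(h[...,2]>80)),("blue",(abs(h[...,0].astype(int)-107)<14)&(h[...,1]>100)&(h[...,2]>70))):
        m=m.astype(np.uint8);k=np.zeros_like(m);k[y0:y1,x0:x1]=m[y0:y1,x0:x1]
        v,u=np.nonzero(k)
        if len(u)<9: print(nm,len(u)); continue
        P=np.array([onz(C,x,y,.016)[:2] for x,y in zip(u,v)])
        mu=P.mean(0);w,V=np.linalg.eigh(np.cov(P.T));d=V[:,1];s=(P-mu)@d
        print(n,nm,len(u),mu,d,mu+d*s.min(),mu+d*s.max(),s.max()-s.min())
A=cv2.resize(a[130:290,290:410],None,fx=3.2,fy=3.2,interpolation=2);B=cv2.resize(b[120:280,310:440],None,fx=3.2,fy=3.2,interpolation=2)
cv2.imwrite("pics/z1.png",np.hstack([A,B]))
print(h[282,240],h[278,250])
```

```text
scene red 267 [0.45643708 0.2878801 ] [0.1714247  0.98519722] [0.44857311 0.24268499] [0.463566   0.32885079] 0.08746045687479348
scene blue 205 [0.5121349  0.29560099] [0.15142548 0.98846868] [0.50537224 0.25145598] [0.51829269 0.33579753] 0.08532546803008959
top red 203 [0.45867174 0.28732147] [0.18729648 0.98230343] [0.45025521 0.24317976] [0.46635237 0.32760361] 0.08594477497020243
top blue 150 [0.51526388 0.29562774] [0.15742262 0.98753133] [0.50837702 0.25242561] [0.5216232  0.33552055] 0.08414410322692539
[107 129 164] [106 116 143]
```

View pics/z1.png

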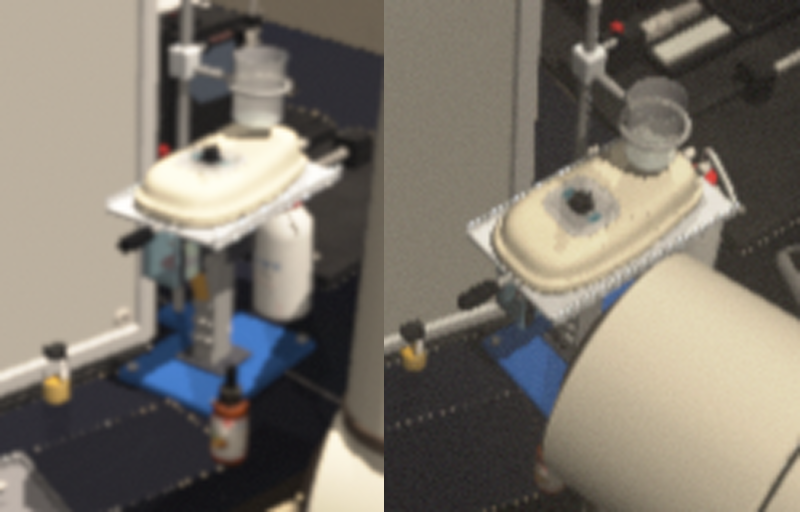

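Run:
```python
from h import *
S,T=cal("scene"),cal("top");print(S[2],T[2])
for n,s,t in(("gripend",(328.1,206.6),(334.4,214.4)),("gripin",(336.5,202.5),(344.7,210.6)),("clamp",(347.8,148.75),(374.4,138.75)),("pL",(323.75,194.06),(336.9,191.25)),("pR",(396.25,183.75),(420.6,184)),("pF",(357.2,207.5),(358.75,219.4)),("vialcap",(307.2,239.5),(318.8,222.7)),("dial",(356,178.7),(371,183))):
    print(n,*tri(ray(S,*s),ray(T,*t)))
print("baseL",onz(S,290+118/3.2,130+373/3.2,.012),"baseR",onz(S,290+315/3.2,130+345/3.2,.012),"baseF",onz(S,290+210/3.2,130+412/3.2,.012))
print("bottle",onz(S,290+228/3.2,130+460/3.2,0),"vial",onz(S,290+57/3.2,130+400/3.2,0))
```

```text
[-0.28560765  0.64473986  0.69997594] [-0.13805688  0.28574651  1.16832831]
gripend [ 0.51038942 -0.00667901  0.19733679] [np.float64(0.0001939073312393749), np.float64(0.00019390733123938406)]
gripin [ 0.50746116 -0.03725385  0.20253868] [np.float64(0.00044892592572950773), np.float64(0.0004489259257296627)]
clamp [ 0.64122786 -0.19693036  0.3048394 ] [np.float64(0.0003534797521323428), np.float64(0.0003534797521324138)]
pL [ 0.58288175 -0.04801166  0.20069703] [np.float64(0.00023346755231156064), np.float64(0.00023346755231144805)]
pR [ 0.50156427 -0.29026113  0.20025442] [np.float64(0.0021909408166646657), np.float64(0.002190940816664603)]
pF [ 0.45779515 -0.06508119  0.19943061] [np.float64(0.007271761146461846), np.float64(0.007271761146462018)]
vialcap [0.5987757  0.00847738 0.04991176] [np.float64(0.0011026945724469277), np.float64(0.0011026945724469015)]
dial [ 0.53366616 -0.13516971  0.2469152 ] [np.float64(0.0019967522669638448), np.float64(0.0019967522669639107)]
baseL [ 0.57193414 -0.05329808  0.012     ] baseR [ 0.4838222  -0.25560253  0.012     ] baseF [ 0.459567   -0.07895245  0.012     ]
bottle [ 0.40267853 -0.04992596  0.        ] vial [0.58538594 0.01552134 0.        ]
```

servo_tool(
  moves=[
    [1,4,1,0.1],
    [2,8,2,0.2],
    [2.5,12,3,0.3],
    [3,16,3,0.4],
    [3.5,20,3,0.5],
    [4,24,3,0.6],
    [4.5,28,3,0.7],
    [5,32,3,0.8],
    [6,36,3,0.9],
    [7,40,3,0.94],
    [8,44,3,0.94],
    [9,48,3,0.94],
    [10.5,52,3,0.94],
    [12,56,2,0.94],
    [13.5,60,1,0.94],
    [15.5,64,0,0.94],
    [17.5,67.5,-1,0.94],
    [19.5,71,-2,0.94],
    [20.5,74.5,-2.5,0.94],
    [21.5,77.5,-3,0.94],
  ],
  claw=0.45,
  force=20,
)

```text
time: 1.77
ee_pos: [0.4568, 0.2833, 0.1997]
tcp_rot: [-179.9, 0.0, 79.9]
wrist_force: [0.3, 0.5, -0.0]
opening: 0.047
grasp_force: 0.0
```

servo_tool(
  moves=[
    [0,0.3,0,0],
    [0,0.3,0,0],
  ],
)

```text
time: 1.93
ee_pos: [0.4562, 0.2853, 0.1994]
tcp_rot: [-179.9, 0.1, 80.1]
wrist_force: [0.2, -0.1, 0.1]
opening: 0.0468
grasp_force: 0.0
```

Run:
```python
from h import *
o=get_obs();print(o['time'],o['ee_pos'],o['tcp_rot'],o['opening'],o['q'])
C=cal("wrist");i=camera("wrist")[:,:,::-1].copy();cv2.imwrite("pics/w1.png",i)
h=cv2.cvtColor(i,cv2.COLOR_BGR2HSV)
for nm,m,z in(("red",((h[...,0]<8)|(h[...,0]>172))&(h[...,1]>150)&(h[...,2]>80),.016),("blue",(abs(h[...,0].astype(int)-107)<14)&(h[...,1]>100)&(h[...,2]>70),.0145)):
    c=max(cv2.findContours(m.astype(np.uint8),0,1)[0],key=cv2.contourArea)[:,0]
    P=np.array([onz(C,*p,z)[:2] for p in c]);r=cv2.minAreaRect((P*1000).astype(np.float32));print(nm,r,cv2.boxPoints(r))
cv2.imwrite("pics/top1.png",camera("top")[:,:,::-1])
cv2.imwrite("pics/sc1.png",camera("scene")[:,:,::-1])
a=cv2.imread("pics/top1.png")[120:280,300:440]
cv2.imwrite("pics/z2.png",np.hstack([cv2.resize(i,(480,300)),cv2.resize(a,None,fx=2,fy=300/160)]))
```

```text
1.9333 [0.45622598 0.28534738 0.19944387] [-1.79858674e+02  1.23350269e-01  8.00570922e+01] 0.046799021194121306 [3.20225212e+01 2.97411754e+00 4.42311724e+00 9.16365641e+01
 2.78520386e-03 1.31965577e+02]
red ((460.26409912109375, 284.41436767578125), (89.9596939086914, 23.409542083740234), 79.57206726074219) [[440.61136 242.29599]
 [463.63425 238.05887]
 [479.91684 326.53275]
 [456.89395 330.76987]]
blue ((517.5706176757812, 292.55743408203125), (88.50142669677734, 21.36977195739746), 80.67428588867188) [[499.85626 250.62302]
 [520.9436  247.16013]
 [535.285   334.49185]
 [514.19763 337.95474]]
```

View pics/z2.png

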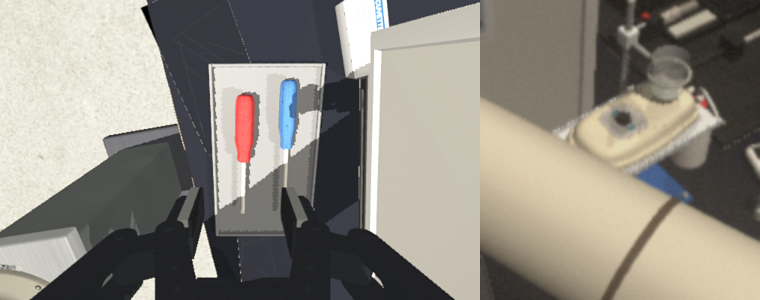

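servo_tool(
  moves=[
    [0.75,1.75,-3,0],
    [0.75,1.75,-7,0],
    [0.75,1.75,-11,0],
    [0.75,1.75,-14,0],
    [0.75,1.75,-16.5,0],
    [0.75,1.75,-18,0],
    [0.75,1.75,-18.8,0],
    [0.75,1.75,-19.1,0],
    [0.75,1.75,-19.1,0],
  ],
)

```text
time: 2.83
ee_pos: [0.4644, 0.3009, 0.011]
tcp_rot: [180.0, -0.0, 79.9]
wrist_force: [-0.0, -0.3, 0.3]
opening: 0.0472
grasp_force: 0.0
```

servo_tool(
  moves=[
    [0,0,0,0],
    [0,0,0,0],
    [0,0,0,0],
    [0,0,0,0],
    [0,0,0,0],
    [0,0,0,0],
    [0,0,0,0],
  ],
  claw=1,
  force=30,
)

```text
time: 3.42
ee_pos: [0.4649, 0.3018, 0.012]
tcp_rot: [179.9, -0.1, 79.9]
wrist_force: [-1.3, -1.6, 6.2]
opening: 0.0219
grasp_force: 29.1
```

servo_tool(
  moves=[
    [0,0,1,0],
    [0,0,3,0],
    [0,0,6,0],
    [0,0,10,0],
    [0,0,14,0],
    [0,0,17,0],
    [0,0,17,0],
  ],
  force=40,
)

```text
time: 4.0
ee_pos: [0.4659, 0.3026, 0.1885]
tcp_rot: [179.6, -0.4, 79.9]
wrist_force: [1.0, 0.4, -1.1]
opening: 0.0213
grasp_force: 39.4
```

Run:
```python
from h import *
o=get_obs();print(o['time'],o['ee_pos'],o['tcp_rot'],o['opening'],o['wrist_force'],o['grasp_force'])
a=camera("wrist")[:,:,::-1];b=camera("scene")[:,:,::-1];c=camera("top")[:,:,::-1]
cv2.imwrite("pics/w2.png",a);cv2.imwrite("pics/s2.png",b);cv2.imwrite("pics/t2.png",c)
cv2.imwrite("pics/z3.png",np.vstack([np.hstack([cv2.resize(a,(400,250)),cv2.resize(b[180:305,200:400],(400,250))]),np.hstack([cv2.resize(b[110:235,290:410],(400,300)),cv2.resize(c[120:280,200:420],(400,300))])]))
```

```text
4.0 [0.46589003 0.3026298  0.18849494] [179.56514265  -0.41167065  79.92249813] 0.021288716336433044 [ 1.04470412  0.44470189 -1.10576913] 39.44640934467316
```

View pics/z3.png

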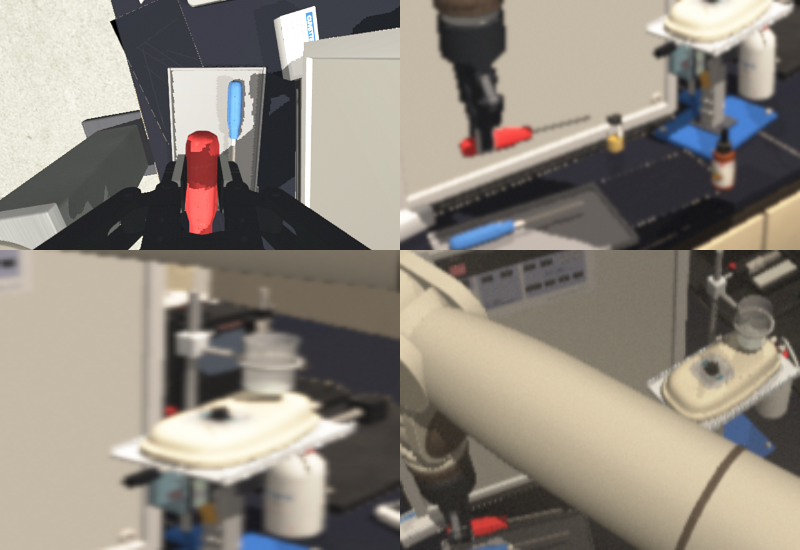

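servo_tool(
  moves=[
    [0,0,3,0.1],
    [0,-2,6,0.2],
    [-0.5,-5,7.5,0.3],
    [-1,-8,7.5,0.4],
    [-1.5,-11,7.5,0.5],
    [-2,-14,7.5,0.6],
    [-2.5,-17,7.5,0.7],
    [-3,-20,7.5,0.8],
    [-3,-23,7.5,0.9],
    [-3,-25,7.5,1.0],
    [-3,-26.2,7.5,1.1],
    [-3,-26.2,7.5,1.134],
    [-3,-26.2,7.5,1.134],
    [-3,-26.2,7.5,1.134],
  ],
)

```text
time: 5.32
ee_pos: [0.4337, 0.0393, 0.2541]
tcp_rot: [-179.9, -0.1, 144.8]
wrist_force: [-0.2, 0.8, -0.0]
opening: 0.0214
grasp_force: 39.5
```

```bash
cat > drv.py <<'E'
from h import *
def look(tag):
    o=get_obs();print(o['time'],o['ee_pos'].round(4),o['tcp_rot'].round(1),round(o['opening'],4),o['wrist_force'].round(1),o['grasp_force'])
    b=camera("scene")[:,:,::-1].copy();cv2.imwrite(f"pics/s{tag}.png",b)
    C=cal("scene");y=np.radians(o['tcp_rot'][2]);t=np.array([np.cos(y),np.sin(y),0]);n=np.array([-t[1],t[0],0])
    h=cv2.cvtColor(b,cv2.COLOR_BGR2HSV);m=((h[...,0]<8)|(h[...,0]>172))&(h[...,1]>150)&(h[...,2]>60)
    u,v=proj(C,o['ee_pos']);k=np.zeros(m.shape,np.uint8);u,v=int(u),int(v);k[max(0,v-45):v+45,max(0,u-60):u+60]=m[max(0,v-45):v+45,max(0,u-60):u+60]
    def pl(u,v):
        r,d=ray(C,u,v);return r+d*(n@(o['ee_pos']-r))/(n@d)
    vs,us=np.nonzero(k);P=np.array([pl(a,c) for a,c in zip(us,vs)]);s=-(P-o['ee_pos'])@t;z=P[:,2]-o['ee_pos'][2]
    Q=np.c_[s,z];r=cv2.minAreaRect((Q*1000).astype(np.float32));print("red n",len(s),"mean s,z mm",Q.mean(0)*1000,"rect",r)
    w,V=np.linalg.eigh(np.cov(Q.T));print("tilt",np.degrees(np.arctan(V[1,1]/V[0,1])))
    return b,o,C,pl,t
E
python3 - <<'E'
from drv import *
b,o,C,pl,t=look("3")
def st(p): return np.array([.537,-.152,0])+p[0]*np.array([.1736,-.9848,0])+p[1]*np.array([.9848,.1736,0])+np.array([0,0,p[2]])
c=b.copy()
P=o['ee_pos']+[0,0,.004]
for p,col in((P,(0,255,0)),(P-t*.1505,(0,255,255)),(st((-.148,0,.199)),(255,0,255)),(st((-.106,0,.199)),(255,0,255))):
    q=proj(C,p);print(q);cv2.circle(c,tuple(int(x) for x in q),1,col,-1)
cv2.imwrite("pics/z4.png",cv2.resize(c[140:260,270:410],(700,600),interpolation=2))
E
```

```text
5.3167 [0.4337 0.0393 0.2541] [-1.799e+02 -1.000e-01  1.448e+02] 0.0214 [-0.2  0.8 -0. ] 39.47165608406067
red n 113 mean s,z mm [1.14550202 6.72718071] rect ((17.907630920410156, 0.3625640869140625), (44.392295837402344, 287.587646484375), 66.07003021240234)
tilt -24.12985459984787
(np.float64(332.933576920928), np.float64(200.70395848123883))
(np.float64(328.9794482895379), np.float64(179.53321525688796))
(np.float64(327.7308474408801), np.float64(206.0030128044458))
(np.float64(336.85889101421634), np.float64(201.44509891595695))
```

View pics/z4.png

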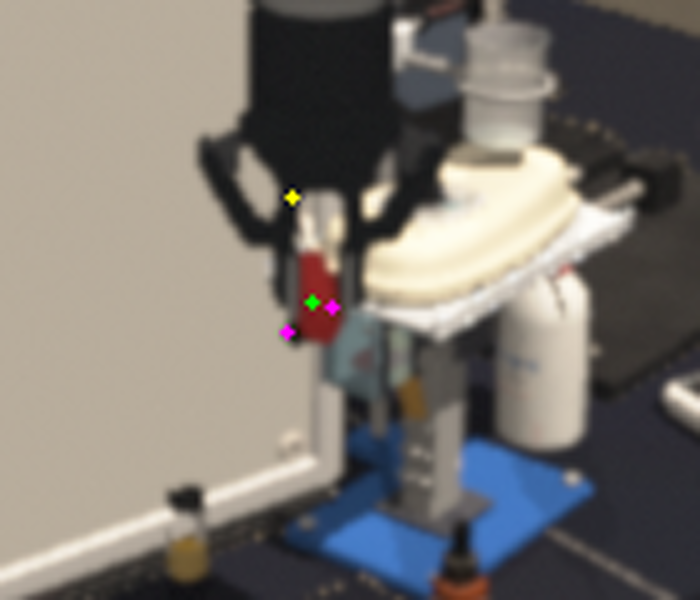

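servo_tool(
  moves=[
    [0,0,-1.5,0],
    [0,0,-3,0],
    [0,0,-4,0],
    [0,0,-4.6,0],
    [0,0,-5.2,0],
    [0,0,-5.8,0],
    [0,0,-6.4,0],
    [0,0,-7,0],
    [0,0,-7,0],
  ],
  force=20,
)

```text
time: 6.12
ee_pos: [0.4338, 0.0395, 0.1843]
tcp_rot: [-180.0, -0.1, 144.9]
wrist_force: [-0.2, 0.6, 1.4]
opening: 0.0208
grasp_force: 38.1
```

servo_tool(
  moves=[
    [0,0,-0.6,0],
    [0,0,-1.2,0],
    [0,0,-1.8,0],
    [0,0,-1.8,0],
  ],
)

```text
time: 6.45
ee_pos: [0.4334, 0.0394, 0.1657]
tcp_rot: [-179.9, -0.1, 144.9]
wrist_force: [-3.3, 0.3, 1.0]
opening: 0.0213
grasp_force: 35.0
```

Run:
```python
from drv import *
b,o,C,pl,t=look("4")
w=camera("wrist")[:,:,::-1]
cv2.imwrite("pics/w4.png",w)
cv2.imwrite("pics/z5.png",np.hstack([cv2.resize(b[140:260,270:390],(400,400),interpolation=2),cv2.resize(w,(400,400))]))
```

```text
6.45 [0.4334 0.0394 0.1657] [-1.799e+02 -1.000e-01  1.449e+02] 0.0213 [-3.3  0.3  1. ] 35.012471079826355
red n 182 mean s,z mm [-7.15333147 25.86377042] rect ((-166.9298095703125, 108.65081024169922), (79.13888549804688, 666.4767456054688), 63.06706619262695)
tilt -23.802993714424048
```

View pics/z5.png

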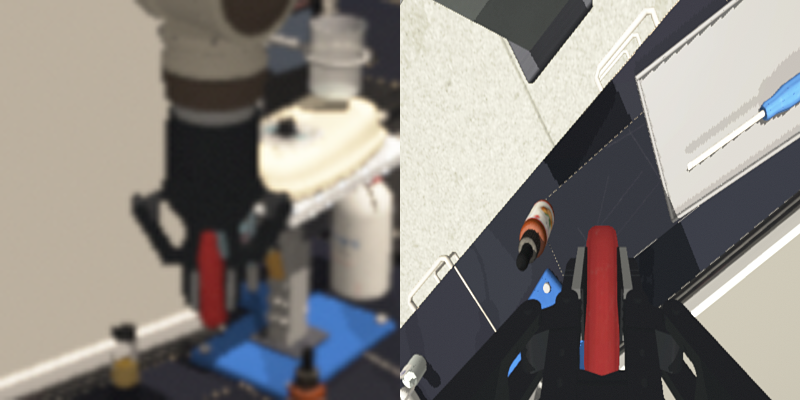

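servo_tool(
  moves=[
    [0,0,-0.6,0],
    [0,0,-1.2,0],
    [0,0,-1.8,0],
    [0,0,-2.1,0],
    [0,0,-2.1,0],
  ],
)

```text
time: 6.97
ee_pos: [0.4335, 0.0394, 0.1451]
tcp_rot: [-179.9, -0.1, 144.9]
wrist_force: [-1.7, 0.4, -0.5]
opening: 0.0214
grasp_force: 31.6
```

servo_tool(
  moves=[
    [-2,1.4,0,0],
    [-5,3.5,0,0],
    [-7,6,0,-0.1],
    [-6,8,0,-0.2],
    [-4,9.4,-1,-0.3],
    [-1,9.4,-2,-0.4],
    [1,9.4,-3,-0.5],
    [3,9.4,-4,-0.6],
    [4.5,9.4,-4.5,-0.7],
    [5.3,9.4,-4.5,-0.785],
    [5.3,9.4,-4.5,-0.785],
    [5.3,9.4,-4.5,-0.785],
  ],
  force=45,
)

```text
time: 7.97
ee_pos: [0.4869, 0.1334, 0.1009]
tcp_rot: [-179.9, -0.0, 100.1]
wrist_force: [0.7, 0.1, -1.9]
opening: 0.0207
grasp_force: 46.0
```

Run:
```python
from drv import *
b,o,C,pl,t=look("5")
a=camera("top")[:,:,::-1];cv2.imwrite("pics/t5.png",a)
x0,y0=270,150
c=cv2.resize(b[y0:y0+110,x0:x0+130],None,fx=6,fy=5.4,interpolation=2)
cv2.imwrite("pics/z6.png",c)
def st(p): return np.array([.537,-.152,0])+p[0]*np.array([.1736,-.9848,0])+p[1]*np.array([.9848,.1736,0])+np.array([0,0,p[2]])
for p in((-.148,0,.199),(-.096,0,.139),(-.065,0,.147)): print(proj(C,st(p)))
for th in(25,30,34,38,42):
    th=np.radians(th);print(th,proj(C,o['ee_pos']+[0,0,.004]-t*.1505*np.cos(th)+np.array([0,0,.1505*np.sin(th)])))
```

```text
7.9667 [0.4869 0.1334 0.1009] [-179.9   -0.   100.1] 0.0207 [ 0.7  0.1 -1.9] 46.01606726646423
red n 50 mean s,z mm [ 1.71456057 -1.49534114] rect ((12.78316879272461, -4.606683731079102), (36.93968963623047, 59.29762268066406), 84.7353515625)
tilt 10.167816546336205
(np.float64(327.7308474408801), np.float64(206.0030128044458))
(np.float64(338.61605090960757), np.float64(217.94093977383142))
(np.float64(344.9355997222169), np.float64(212.24753573409052))
0.4363323129985824 (np.float64(326.38155014852055), np.float64(215.8024159611941))
0.5235987755982988 (np.float64(325.0464484009836), np.float64(212.9922785278659))
0.5934119456780721 (np.float64(323.8007474131408), np.float64(210.91959109560452))
0.6632251157578453 (np.float64(322.39940109264643), np.float64(209.0156848885317))
0.7330382858376184 (np.float64(320.845224422974), np.float64(207.29225938670743))
```

View pics/z6.png

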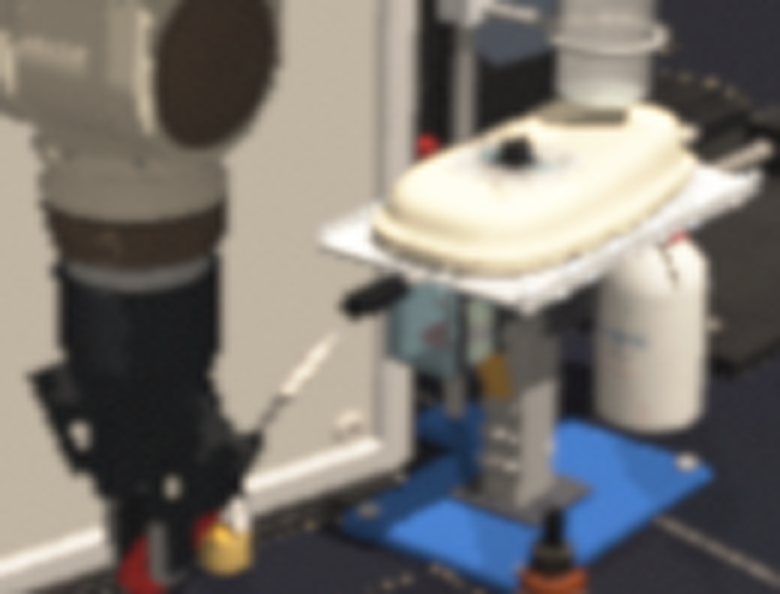

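Run:
```python
from h import *
b=cv2.imread("pics/s5.png");C=cal("scene");o=get_obs();y=np.radians(o['tcp_rot'][2]);t=np.array([np.cos(y),np.sin(y),0]);n=np.array([-t[1],t[0],0])
for u,v in((327.5,210.2),(324.2,214.4),(315.8,225),(312.5,230)):
    r,d=ray(C,u,v);p=r+d*(n@(o['ee_pos']-r))/(n@d);print(u,v,p,"s",-(p-o['ee_pos'])@t*1000,"dz",(p[2]-o['ee_pos'][2])*1000)
# brightness-based shaft points
h=cv2.cvtColor(b,cv2.COLOR_BGR2HSV);g=b.min(2)
for v in range(206,238): print(v,g[v,306:334])
```

```text
327.5 210.2 [ 0.51137115 -0.00553105  0.18540971] s 141.16990220342436 dz 83.92511454474725
324.2 214.4 [0.50879502 0.00897188 0.17714153] s 126.43995965848434 dz 75.6569364207371
315.8 225 [0.50237184 0.04513261 0.15682251] s 89.71319061758915 dz 55.337920382510816
312.5 230 [0.49989297 0.05908796 0.1462695 ] s 75.53938917255607 dz 44.78490558519285
206 [ 74 134 158 162 163 163 162 163 163 162 163 163 163 163 163 163 162 162
 162 153 117  66  32  26  31  31  33  38]
207 [ 74 134 158 163 162 163 163 163 163 162 162 163 163 162 162 163 162 162
 162 155 124  79  40  31  42  47  53  69]
208 [ 75 134 158 161 162 162 162 163 162 163 163 163 163 163 163 162 163 163
 163 160 148 118  77  64  86  96  96 105]
209 [ 74 133 159 163 163 163 163 162 162 162 162 163 163 162 162 162 163 162
 163 163 161 148 123 115 135 143 133 125]
210 [ 74 134 158 163 163 162 163 162 162 163 163 163 163 163 163 163 164 163
 163 164 164 160 155 153 157 157 143 128]
211 [ 74 134 159 162 162 164 163 164 163 163 163 163 163 162 163 162 162 163
 168 174 169 164 162 162 162 158 143 128]
212 [ 73 134 158 162 162 162 162 
[... 2360 characters left out ...]
 41  49  52  49  46  81 135 158 163 163 162 162 163 163 163 164
 166 167 172 182 197 216 227 227 214 183]
233 [ 32  27  32  39  46  48  59 101 142 160 162 163 162 164 164 167 171 180
 187 199 212 219 223 227 225 214 193 174]
234 [ 27  27  27  34  42  48  78 129 154 162 163 164 165 169 175 183 199 213
 219 224 226 223 215 205 193 180 171 168]
235 [ 27  27  29  35  41  57 101 142 160 165 167 171 181 193 206 218 226 227
 223 215 205 193 181 175 170 167 165 165]
236 [ 26  26  29  36  44  78 131 158 171 179 187 199 214 223 226 225 220 210
 194 181 175 170 167 166 165 162 155 150]
237 [ 26  27  30  33  59 113 162 185 199 213 220 224 227 224 215 200 187 177
 170 167 166 165 162 158 152 142 125 113]
```

Run:
```python
from h import *
C=cal("scene");o=get_obs();y=np.radians(o['tcp_rot'][2]);t=np.array([np.cos(y),np.sin(y),0]);n=np.array([-t[1],t[0],0])
for u,v in((325.2,211),(322.5,215),(319.5,219),(317.9,221)):
    r,d=ray(C,u,v);p=r+d*(n@(o['ee_pos']-r))/(n@d);s=-(p-o['ee_pos'])@t*1000;z=(p[2]-o['ee_pos'][2])*1000;print(p,s,z,np.degrees(np.arctan2(z-4,s)),np.hypot(s,z-4))
x=np.array([.1736,-.9848]);print(-(t[:2])@x, (o['ee_pos'][:2]-[.537,-.152])@x,(o['ee_pos'][:2]-[.537,-.152])@[.9848,.1736])
```

```text
[0.50956602 0.00463139 0.18664945] 130.84839475570394 85.16485948554062 31.811200757968308 153.9773906307419
[0.5074788  0.01638184 0.17806582] 118.91400546135618 76.58123216895626 31.398530281039747 139.31466526546077
[0.50518054 0.02932042 0.17006786] 105.77289521194427 68.58327386873961 31.407585608705805 123.93104786582565
[0.50396473 0.03616508 0.16627164] 98.82108745777016 64.78704998230909 31.596597753107662 116.02013950986269
0.9999831442605116 -0.2898593168737956 3.0554257402658796e-06
```

servo_tool(
  moves=[
    [0,0,-2,0],
    [0,0,-4,0],
    [0,0,-5.6,0],
    [0,0,-5.6,0],
    [0.35,-2,-5.6,0],
    [0.7,-4,-5.6,0],
    [1.05,-6,-5.6,0],
    [1.3,-7.5,-5.6,0],
    [1.5,-8.5,-5.6,0],
    [1.6,-9.15,-5.6,0],
    [1.6,-9.15,-5.6,0],
    [1.6,-9.15,-5.6,0],
  ],
)

```text
time: 9.07
ee_pos: [0.5031, 0.0421, 0.0457]
tcp_rot: [180.0, -0.0, 99.9]
wrist_force: [0.0, 0.5, -1.2]
opening: 0.0209
grasp_force: 46.0
```

Run:
```python
from drv import *
b,o,C,pl,t=look("6")
x=np.array([.1736,-.9848]);d=o['ee_pos'][:2]-[.537,-.152];print(d@x,d@[.9848,.1736])
c=cv2.resize(b[165:255,290:380],(600,600),interpolation=cv2.INTER_CUBIC)
cv2.imwrite("pics/z7.png",c)
```

```text
9.0667 [0.5031 0.0421 0.0457] [180.   -0.   99.9] 0.0209 [ 0.   0.5 -1.2] 46.025453209877014
red n 45 mean s,z mm [ 8.92339497 -9.7572107 ] rect ((111.02845764160156, -51.02183532714844), (38.07917785644531, 284.3970642089844), 65.53054809570312)
tilt -27.722475059227904
-0.1970598995145171 0.0003459006305734947
```

View pics/z7.png

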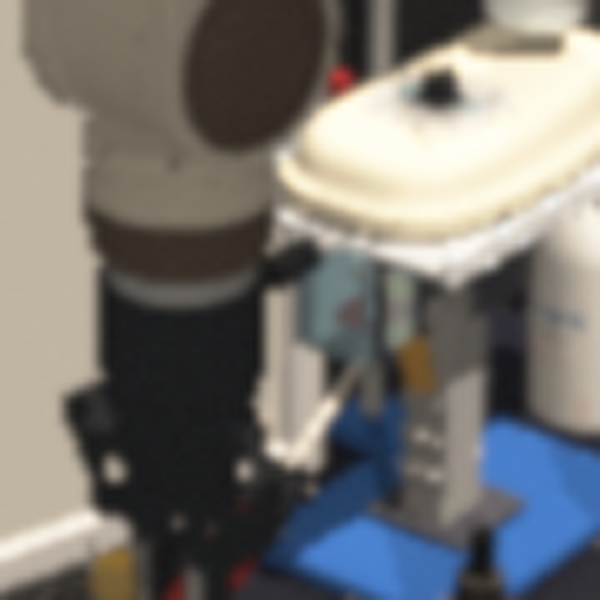

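servo_tool(
  moves=[
    [0,0,0.5,0],
    [0,0,1.0,0],
    [0,0,1.4,0],
    [0,0,1.7,0],
    [0,0,2.0,0],
    [0,0,2.3,0],
    [0,0,2.3,0],
    [0,0,2.3,0],
    [0,0,2.3,0],
  ],
)

```text
time: 9.87
ee_pos: [0.503, 0.0418, 0.0681]
tcp_rot: [-180.0, 0.0, 99.9]
wrist_force: [-0.1, 0.2, -0.5]
opening: 0.0208
grasp_force: 46.1
```

Run:
```python
from drv import *
look("7")
for n in"567":
    b=cv2.imread(f"pics/s{n}.png")[200:226,334:356].astype(int)
    r=b[...,2]-(b[...,0]+b[...,1])/2;m=r>8
    v,u=np.nonzero(m);print(n,len(u),(u.mean()+334,v.mean()+200) if len(u) else "",r.max())
    print(r.astype(int)[::1,::1])
```

```text
9.8667 [0.503  0.0418 0.0681] [-180.     0.    99.9] 0.0208 [-0.1  0.2 -0.5] 46.13342106342316
red n 45 mean s,z mm [ 3.49447363 -4.04989698] rect ((112.06700897216797, -56.948585510253906), (44.51881408691406, 286.2489929199219), 60.674964904785156)
tilt -30.0217480191668
5 181 (np.float64(346.34806629834253), np.float64(212.8674033149171)) 51.0
[[ 11   9   9  12  16  17  14  11  11  14  16  17  18  22  24  26  29  29
   31  31  29  30]
 [  6   5   4   9  15  14  10   8   9  11  12  12  12  14  16  17  19  19
   19  19  18  18]
 [  1   2   3   6   6   3  -2  -2   1   2   6  10  13  11   9   9   9   9
    9   9   8   9]
 [  2   2   1  -2  -5 -11 -15 -14 -13 -12  -5   3   8  11  12  10   9   9
    7   7   7   6]
 [  1   0  -3  -7 -14 -17 -18 -18 -16 -13 -10  -6   0   6   8   9  11  13
   11   9   8   8]
 [  0  -2  -8 -13 -17 -19 -18 -17 -13  -8  -7  -8  -5   1   5   4   4   5
    9  11  12  13]
 [ -1  -6 -11 -15 -18 -19 -19 -18 -14  -7  -6  -9  -5   2   3   3  -1  -2
    2   5   7   9]
 [  0  -7 -13 -16 -18 -19 -19 -18 -17 -13 -10  -9  -4   2   3   2   0  -1
    0   2   4   5]
 [  1  
[... 5956 characters left out ...]
0  -7   7  29  41  48  49  38
   18   9   6   7]
 [ 15  17  17  17  20  25  18   7  -5  -7  -6  -1  19  43  51  51  50  37
   18   8   7   6]
 [ 16  16  17  20  25  26  19   8  -2  -3   0   6  23  47  53  52  49  36
   17   9   7   7]
 [ 16  17  18  24  24  22  12   3  -1   1   4   9  22  45  53  52  48  35
   17   9   7   7]
 [ 16  18  23  21  24  16   6   1   0   1   5   7  19  43  51  51  47  32
   16   7   7   6]
 [ 16  21  21  21  21  11   4   2   0   0   5   7  18  42  51  51  45  30
   14   8   7   7]
 [ 18  23  21  24  15   6   1   0  -7  -9   2   7  18  40  50  49  45  30
   14   8   7   8]
 [ 22  21  23  19  11   2  -9 -15 -24 -23  -5   7  18  33  41  44  41  26
   14   8   7   9]]
```

servo_tool(
  moves=[
    [0,0,0,0],
    [0,0,0,0],
    [0,0,0,0],
    [0,0,0,0],
    [0,0,0,0],
    [0,0,0,0],
    [0,0,-0.5,0],
    [0,0,-1,0],
    [0,0,-1.5,0],
    [0,0,-2,0],
    [0,0,-2.3,0],
    [0,0,-2.3,0],
    [0,0,-2.3,0],
    [0,0,-2.3,0],
    [0,0,-2.3,0],
  ],
)

```text
time: 11.17
ee_pos: [0.5033, 0.0419, 0.0456]
tcp_rot: [180.0, 0.0, 99.9]
wrist_force: [0.2, -0.2, -0.3]
opening: 0.0206
grasp_force: 46.1
```

Run:
```python
from drv import *
look("8")
b=cv2.imread(f"pics/s8.png")[200:226,334:356].astype(int)
r=b[...,2]-(b[...,0]+b[...,1])/2
print(r.astype(int)[5:22])
```

```text
11.1667 [0.5033 0.0419 0.0456] [180.    0.   99.9] 0.0206 [ 0.2 -0.2 -0.3] 46.12045884132385
red n 41 mean s,z mm [ 0.60394523 -4.66500005] rect ((108.81304931640625, -47.834938049316406), (38.671363830566406, 277.7299499511719), 64.91524505615234)
tilt -27.424255463293946
[[  0  -2  -7 -12 -17 -18 -16 -13 -10  -6  -6  -8  -4   0   1   4   6   8
    9  10  13  14]
 [ -2  -6 -12 -15 -18 -18 -13  -6   0   3  -1  -7  -4   1   2   2   4   4
    4   5   7   9]
 [ -1  -7 -13 -16 -17 -18 -13  -6  -1   2  -1  -6  -4   2   2   2   3   1
    1   2   4   4]
 [  1  -7 -12 -17 -19 -19 -17 -14 -11  -8  -6  -8  -4   1   3   4   3   2
    1   1   2   3]
 [  2  -7 -12 -16 -19 -18 -18 -18 -17 -16 -13 -10  -6   0   4   4   4   3
    1   1   3   5]
 [  2  -7 -13 -16 -18 -19 -18 -18 -18 -18 -14 -11  -5   0   3   4   4   2
    1   2   5   6]
 [  2  -7 -12 -16 -17 -18 -19 -19 -18 -18 -14 -11  -7   0   3   3   2   1
    0   3   6   8]
 [  3  -6 -13 -16 -17 -18 -18 -18 -18 -16 -13 -11  -6   0   1   2   1   0
    0   4   6   7]
 [  3  -6 -12 -16 -18 -18 -17 -17 -15 -13 -11  -8  -5   0   1   2   1   0
    0   2   6   6]
 [  3  -6 -12 -16 -18 -17 -15 -15 -14 -12 -12  -8  -4   0   1   2   2   1
    1   3   5   6]
 [  4  -4 -10 -14 -16 -15 -14 -12 -12 -12 -10  -8  -4   1   2   5   7   7
    4   5   7   7]
 [  8   4  -2  -8 -11 -11 -11 -12 -11 -11 -12  -9  -4   3   9  14  18  14
    9   6   7   7]
 [ 14  13  10   5   0  -7  -9 -10 -11 -11 -10  -8  -2  11  25  34  34  20
    9   7   7   7]
 [ 16  17  16  14   7  -1  -7  -8  -7  -7  -7  -6   5  25  42  48  37  17
    8   7   6   7]
 [ 16  17  16  16  11   3  -3  -2   1   0  -2   2  19  40  50  49  35  15
    8   7   6   6]
 [ 16  17  17  16  11   5   1   5   9   7   6  17  35  46  51  48  30  13
    7   7   6   7]
 [ 15  16  17  16  11   4   5   9  11   9  13  28  42  49  50  47  27  10
    7   6   7   7]]
```

servo_tool(
  moves=[
    [-0.5,3,0,0],
    [-1.1,6,0,0],
    [-1.8,10,0,0],
    [-3,11,1.5,0.1],
    [-6,11,3,0.2],
    [-9,10,4.4,0.3],
    [-12,8,4.4,0.4],
    [-14.3,5,4.4,0.5],
    [-14.3,5,4.4,0.6],
    [-14.3,5,4.4,0.7],
    [-14.3,5,4.4,0.785],
    [-14.3,5,4.4,0.785],
    [-11.5,3,4.4,0.785],
    [-9,1.2,4.4,0.785],
    [-7,-0.2,4.4,0.785],
    [-7,-0.2,4.4,0.785],
    [-7,-0.2,4.4,0.785],
  ],
  force=20,
)

```text
time: 12.63
ee_pos: [0.4335, 0.0394, 0.089]
tcp_rot: [-180.0, -0.0, 144.6]
wrist_force: [0.1, -0.1, 0.0]
opening: 0.0204
grasp_force: 46.0
```

servo_tool(
  moves=[
    [0,0,1,0],
    [0,0,2,0],
    [0,0,3,0],
    [0,0,3.6,0],
    [0,0,4.2,0],
    [0,0,4.8,0],
    [0,0,5.4,0],
    [0,0,6,0],
    [0,0,6,0],
  ],
)

```text
time: 13.38
ee_pos: [0.4336, 0.04, 0.1505]
tcp_rot: [179.9, 0.1, 144.9]
wrist_force: [2.0, -0.0, -2.1]
opening: 0.0207
grasp_force: 46.1
```

servo_tool(
  moves=[
    [0,0,0.6,0],
    [0,0,1.2,0],
    [0,0,1.8,0],
    [0,0,2.4,0],
    [0,0,3.0,0],
    [0,0,3.3,0],
    [0,0,3.3,0],
  ],
)

```text
time: 13.97
ee_pos: [0.4335, 0.0399, 0.1832]
tcp_rot: [180.0, 0.1, 144.9]
wrist_force: [0.6, -1.3, -0.4]
opening: 0.0206
grasp_force: 46.1
```

servo_tool(
  moves=[
    [0,0,-1,0],
    [-2,1.4,-2,0],
    [-5,3.5,-2,0],
    [-8,5.6,-2,0],
    [-10,8,0,-0.1],
    [-8,11,2,-0.2],
    [-5,14,4,-0.3],
    [-2,17,4,-0.4],
    [1,20,4,-0.5],
    [2.5,23,4,-0.6],
    [3,26,4,-0.7],
    [3,26,4,-0.8],
    [3,26,4,-0.9],
    [3,26,4,-1.0],
    [3,26,4,-1.134],
    [3,26,4,-1.134],
    [3,26,4,-1.134],
    [3,26,4,-1.134],
  ],
)

```text
time: 15.47
ee_pos: [0.463, 0.2998, 0.2217]
tcp_rot: [-180.0, 0.0, 80.1]
wrist_force: [0.7, -0.2, -1.3]
opening: 0.0208
grasp_force: 46.0
```

Run:
```python
from drv import *
b,o,C,pl,t=look("9")
a=camera("wrist")[:,:,::-1];cv2.imwrite("pics/w9.png",a)
g=b.astype(int)
tip=o['ee_pos']+[0,0,.004]-t*.1505
for th in(-10,-5,0,5,10):
    r=np.radians(th);print(th,proj(C,o['ee_pos']+[0,0,.004]-t*.1505*np.cos(r)+np.array([0,0,.1505*np.sin(r)])),proj(C,o['ee_pos']+[0,0,.004]-t*.1*np.cos(r)+np.array([0,0,.1*np.sin(r)])))
c=np.vstack([cv2.resize(b[150:270,200:360],(800,400),interpolation=2)[:, :],cv2.resize(b[165:255,290:425],(400,200))@np.eye(3).astype(np.uint8) if 0 else np.hstack([cv2.resize(b[165:240,290:440],(400,200),interpolation=2),cv2.resize(a,(400,200))])])
cv2.imwrite("pics/z8.png",c)
# platform motion check
p=cv2.imread("pics/s8.png")
for roi in((328,185,345,205),(360,195,400,215)):
    x0,y0,x1,y1=roi;f=lambda i:np.float32(cv2.cvtColor(i[y0:y1,x0:x1],cv2.COLOR_BGR2GRAY));print(cv2.phaseCorrelate(f(p),f(b)))
```

```text
15.4667 [0.463  0.2998 0.2217] [-180.     0.    80.1] 0.0208 [ 0.7 -0.2 -1.3] 45.96710801124573
red n 170 mean s,z mm [33.39811798 16.38729851] rect ((24.487003326416016, 12.595926284790039), (82.46038055419922, 25.781831741333008), 27.278480529785156)
tilt 28.998834310211137
-10 (np.float64(297.4657147777027), np.float64(232.56822593874017)) (np.float64(279.3573511562573), np.float64(234.262175120349))
-5 (np.float64(297.9414301237232), np.float64(227.9749925369165)) (np.float64(279.6240945080899), np.float64(231.13992803340525))
0 (np.float64(298.01431616542175), np.float64(223.40681969412105)) (np.float64(279.6087351955638), np.float64(228.04577605405083))
5 (np.float64(297.67761087885526), np.float64(218.89183435229546)) (np.float64(279.30837116614657), np.float64(225.00033443354064))
10 (np.float64(296.92629920860566), np.float64(214.45892153627378)) (np.float64(278.721654462368), np.float64(222.02442991456772))
((-0.33955270064068266, -0.7012155228742856), 0.8061041010750665)
((-0.005119564082441741, 0.019660277680447535), 0.9995493477582932)
```

View pics/z8.png

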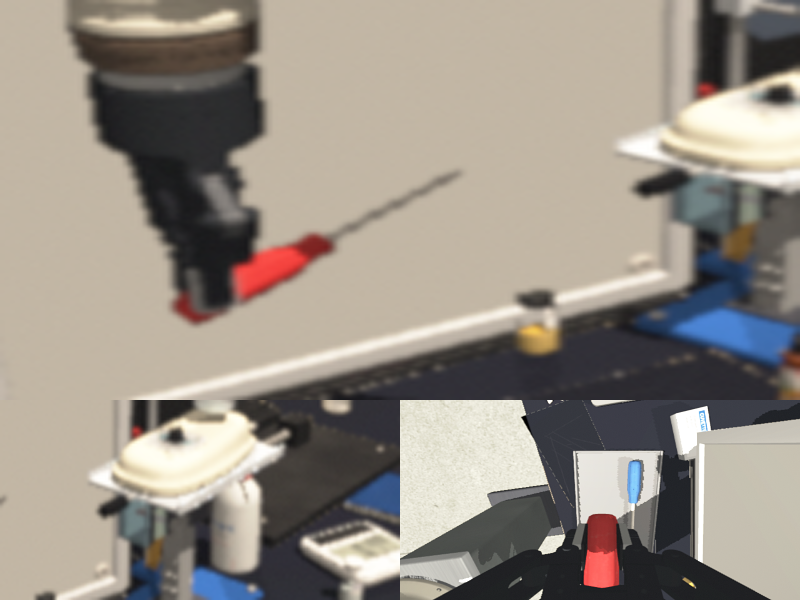

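servo_tool(
  moves=[
    [0.2,0.2,-4,0],
    [0.2,0.2,-8,0],
    [0.2,0.2,-12,0],
    [0.2,0.2,-15,0],
    [0.2,0.2,-17.5,0],
    [0.2,0.2,-19,0],
    [0.2,0.2,-19.6,0],
    [0.2,0.2,-19.6,0],
  ],
)

```text
time: 16.23
ee_pos: [0.4644, 0.3014, 0.0249]
tcp_rot: [-179.9, 0.1, 80.0]
wrist_force: [-0.3, -0.1, -1.1]
opening: 0.0207
grasp_force: 46.0
```

servo_tool(
  moves=[
    [0,0,-0.2,0],
    [0,0,-0.4,0],
    [0,0,-0.6,0],
    [0,0,-0.6,0],
  ],
)

```text
time: 16.57
ee_pos: [0.4658, 0.3023, 0.0211]
tcp_rot: [179.9, -0.1, 79.9]
wrist_force: [1.5, -0.5, 1.1]
opening: 0.0204
grasp_force: 46.2
```

servo_tool(
  moves=[
    [0,0,-0.15,0],
    [0,0,-0.3,0],
    [0,0,-0.45,0],
    [0,0,-0.6,0],
    [0,0,-0.6,0],
  ],
)

```text
time: 16.98
ee_pos: [0.4666, 0.3024, 0.0191]
tcp_rot: [179.8, -0.2, 79.9]
wrist_force: [-6.9, -7.0, 31.8]
opening: 0.0204
grasp_force: 50.2
```

```bash
cat > red.py <<'E'
from drv import *
import sys
b,o,C,pl,t=look(sys.argv[1])
g=b.astype(int)
E
python3 red.py 10
```

```text
16.9833 [0.4666 0.3024 0.0191] [179.8  -0.2  79.9] 0.0204 [-6.9 -7.  31.8] 50.192073583602905
red n 175 mean s,z mm [36.85054186 16.09581889] rect ((25.91925048828125, 11.257833480834961), (85.88898468017578, 31.813268661499023), 31.073795318603516)
tilt 28.6409286147364
```

servo_tool(
  moves=[
    [0,0,0.3,0],
    [0,0,0.4,0],
    [0,0,0.4,0],
  ],
  claw=0.757,
  force=20,
)

```text
time: 17.28
ee_pos: [0.466, 0.3022, 0.0198]
tcp_rot: [179.9, -0.1, 79.9]
wrist_force: [-0.8, -2.2, 11.4]
opening: 0.0213
grasp_force: 40.8
```

```bash
python3 red.py 11
```

```text
17.2833 [0.466  0.3022 0.0198] [ 1.799e+02 -1.000e-01  7.990e+01] 0.0213 [-0.8 -2.2 11.4] 40.776647329330444
red n 169 mean s,z mm [36.69345162 16.99289194] rect ((25.94805335998535, 11.871353149414062), (87.99969482421875, 29.882503509521484), 33.91693878173828)
tilt 31.394920227443116
```

servo_tool(
  moves=[
    [0,0,0.2,0],
    [0,0,0.2,0],
    [0,0,0.2,0],
  ],
  claw=0.745,
)

```text
time: 17.58
ee_pos: [0.4651, 0.3019, 0.0202]
tcp_rot: [180.0, 0.0, 79.9]
wrist_force: [1.7, -0.3, 1.8]
opening: 0.0218
grasp_force: 19.5
```

```bash
python3 red.py 12
```

```text
17.5833 [0.4651 0.3019 0.0202] [180.    0.   79.9] 0.0218 [ 1.7 -0.3  1.8] 19.509501457214355
red n 170 mean s,z mm [37.36841274 17.87200853] rect ((26.49222183227539, 11.740324020385742), (86.3656234741211, 31.777973175048828), 33.910980224609375)
tilt 31.830231288395634
```

servo_tool(
  moves=[
    [0,0,0,0],
    [0,0,0,0],
    [0,0,0,0],
  ],
  claw=0.735,
)

```text
time: 17.88
ee_pos: [0.4648, 0.3018, 0.0198]
tcp_rot: [-180.0, 0.0, 79.9]
wrist_force: [-0.8, 0.2, -1.6]
opening: 0.0225
grasp_force: 4.7
```

```bash
python3 red.py 13
```

```text
17.8833 [0.4648 0.3018 0.0198] [-180.     0.    79.9] 0.0225 [-0.8  0.2 -1.6] 4.712623804807663
red n 184 mean s,z mm [37.75788355 11.41693697] rect ((27.81201171875, 8.15538215637207), (84.93733215332031, 31.974517822265625), 22.249664306640625)
tilt 18.176330125631704
```

servo_tool(
  moves=[
    [0,0,0,0],
    [0,0,0,0],
    [0,0,-0.2,0],
    [0,0,-0.2,0],
    [0,0,-0.2,0],
  ],
)

```text
time: 18.35
ee_pos: [0.465, 0.3018, 0.0181]
tcp_rot: [-180.0, 0.0, 79.9]
wrist_force: [0.2, -0.5, -0.5]
opening: 0.023
grasp_force: 4.9
```

```bash
python3 red.py 14
```

```text
18.35 [0.465  0.3018 0.0181] [-180.     0.    79.9] 0.023 [ 0.2 -0.5 -0.5] 4.87614668905735
red n 185 mean s,z mm [37.9039504  9.5509939] rect ((28.32488441467285, 8.64509105682373), (86.07460021972656, 32.398223876953125), 10.749666213989258)
tilt 13.663120406886545
```

servo_tool(
  moves=[
    [0,0,-0.2,0],
    [0,0,-0.4,0],
    [0,0,-0.5,0],
    [0,0,-0.5,0],
    [0,0,-0.5,0],
  ],
)

```text
time: 18.82
ee_pos: [0.4652, 0.302, 0.0135]
tcp_rot: [180.0, -0.0, 79.9]
wrist_force: [-0.5, -0.6, 2.4]
opening: 0.0226
grasp_force: 5.7
```

```bash
python3 red.py 15
```

```text
18.8167 [0.4652 0.302  0.0135] [180.   -0.   79.9] 0.0226 [-0.5 -0.6  2.4] 5.652147978544235
red n 184 mean s,z mm [38.7683563   0.94731297] rect ((29.350955963134766, 0.35861778259277344), (87.18647003173828, 30.75082015991211), 4.729763031005859)
tilt 0.5795692660409066
```

servo_tool(
  moves=[
    [0,0,0,0],
    [0,0,0,0],
    [0,0,0,0],
    [0,0,0,0],
    [0,0,0,0],
  ],
  claw=0.71,
)

```text
time: 19.28
ee_pos: [0.4651, 0.3019, 0.0131]
tcp_rot: [-180.0, 0.0, 79.9]
wrist_force: [-0.5, 0.6, 0.0]
opening: 0.025
grasp_force: 0.0
```

```bash
python3 red.py 16
```

```text
19.2833 [0.4651 0.3019 0.0131] [-180.     0.    79.9] 0.025 [-0.5  0.6  0. ] 0.0
red n 184 mean s,z mm [38.10492196  1.4967808 ] rect ((29.229293823242188, 0.7991504669189453), (87.17329406738281, 30.745922088623047), 4.728238582611084)
tilt -0.37603623744473247
```

servo_tool(
  moves=[
    [0,0,0,0],
    [0,0,0,0],
    [0,0,0,0],
    [0,0,1,0],
    [0,0,3,0],
    [0,0,6,0],
    [0,0,10,0],
    [0,0,14,0],
    [0,-1,18,0],
  ],
  claw=0.5,
)

```text
time: 20.08
ee_pos: [0.4646, 0.2925, 0.1957]
tcp_rot: [180.0, -0.0, 80.0]
wrist_force: [0.7, 0.3, 0.4]
opening: 0.0426
grasp_force: 0.0
```

Run:
```python
from drv import *
o=get_obs();print(o['time'],o['ee_pos'],o['opening'])
C=cal("wrist");i=camera("wrist")[:,:,::-1].copy();cv2.imwrite("pics/w17.png",i)
h=cv2.cvtColor(i,cv2.COLOR_BGR2HSV)
for nm,m,z in(("red",((h[...,0]<8)|(h[...,0]>172))&(h[...,1]>150)&(h[...,2]>60),.016),("blue",(abs(h[...,0].astype(int)-107)<14)&(h[...,1]>100)&(h[...,2]>70),.0145)):
    c=max(cv2.findContours(m.astype(np.uint8),0,1)[0],key=cv2.contourArea)[:,0]
    P=np.array([onz(C,*p,z)[:2] for p in c]);r=cv2.minAreaRect((P*1000).astype(np.float32));print(nm,r)
b=camera("scene")[:,:,::-1];cv2.imwrite("pics/s17.png",b)
p=cv2.imread("pics/s0.png") if 0 else cv2.imread("pics/scene0.png")
for roi in((360,195,400,215),(300,230,315,260),(350,240,375,278),(325,170,400,215)):
    x0,y0,x1,y1=roi;f=lambda i:np.float32(cv2.cvtColor(np.ascontiguousarray(i[y0:y1,x0:x1]),cv2.COLOR_BGR2GRAY));print(roi,cv2.phaseCorrelate(f(p),f(b)))
```

```text
20.0833 [0.46462383 0.2924961  0.19573757] 0.042584602997182544
red ((461.8954162597656, 273.8128662109375), (90.1794204711914, 23.31256866455078), 79.29010772705078)
blue ((517.6603393554688, 292.40692138671875), (89.05459594726562, 21.438743591308594), 80.47631072998047)
(360, 195, 400, 215) ((0.025353637561654097, 0.036585677613524936), 0.9975100499391556)
(300, 230, 315, 260) ((0.4770389779237929, 0.07819265476630655), 0.9857154809104072)
(350, 240, 375, 278) ((0.5900143680839989, 0.2498449197213901), 0.7946736168861389)
(325, 170, 400, 215) ((0.5398851652498919, 0.47544946569601265), 0.9830215157402886)
```

servo_tool(
  moves=[
    [0,-3,2,0.05],
    [0.5,-6,4,0.1],
    [1,-10,6,0.15],
    [1.5,-14,7,0.2],
    [2,-18,7,0.25],
    [3,-22,7,0.3],
    [4,-26,7,0.349],
    [5,-29,7,0.349],
    [5,-31.4,7,0.349],
    [5,-31.4,7,0.349],
    [5,-31.4,7,0.349],
  ],
)

```text
time: 21.1
ee_pos: [0.515, -0.0232, 0.2636]
tcp_rot: [180.0, -0.0, 99.8]
wrist_force: [-0.2, 1.1, 0.7]
opening: 0.0426
grasp_force: 0.0
```

Run:
```python
from h import *
o=get_obs();print(o['time'],o['ee_pos'],o['tcp_rot'],o['opening'])
C=cal("wrist");i=camera("wrist")[:,:,::-1].copy();cv2.imwrite("pics/w18.png",i)
def st(p): return np.array([.537,-.152,0])+p[0]*np.array([.1736,-.9848,0])+p[1]*np.array([.9848,.1736,0])+np.array([0,0,p[2]])
for p in((-.148,0,.199),(-.148,.0095,.199),(-.148,-.0095,.199),(-.127,0,.2085)): print(p,proj(C,st(p)))
d=o['ee_pos'][:2]-[.537,-.152];print(d@[.1736,-.9848],d@[.9848,.1736])
g=i.max(2)
for v in range(200,400,8): print(v,g[v,250:400:5])
```

```text
21.1 [ 0.51496463 -0.02320027  0.26358756] [ 1.79998110e+02 -7.29632337e-03  9.97565844e+01] 0.04262321658762704
(-0.148, 0, 0.199) (np.float64(319.3301117112467), np.float64(189.45628041366828))
(-0.148, 0.0095, 0.199) (np.float64(334.39682768553934), np.float64(189.38085291582237))
(-0.148, -0.0095, 0.199) (np.float64(304.2635078900973), np.float64(189.53170735004937))
(-0.127, 0, 0.2085) (np.float64(319.46978872115676), np.float64(226.1096954337832))
-0.13066731657804376 0.0006591968671809599
200 [ 55  55  54  54 132 141 147 152 154 166 177  18  22  30  26  27  99 202
 206 211 111 113 106 105 115  49  33  34 218 255]
208 [ 62  55  55  55 198 229 201 195 194 195 212  21  26  28  28  25  41 220
 223 224 115 116 115 128 119  40  70  99 254 208]
216 [ 61  62  57  54 176 191 193 194 195 194 201  17  25  26  27  28  46 222
 222 225 116 116 116 114 114  56  65 180 254 169]
224 [ 59  61  61  58 150 194 191 194 197 195 195  18  24  29  26  29  79 224
 221 226 117 116 116 116 117  69  74 255 160 167]
232 [ 61  60  61  60  70 194 193 195 192 147 143  44  22  27  28  29  77 152
 113 174 114 1
[... 1785 characters left out ...]
255 255 254 255 151  27  26]
352 [ 27  29  21 255 255 254 254 254 253 255 255 255 255 255 255 255 255 255
 255 255 255 255 255 255 255 255 254  72  29  28]
360 [ 27  30  26 255 255 255 254 254 253 253 253 255 255 255 255 255 255 255
 255 255 255 255 255 255 255 255 255  24  28  28]
368 [ 26  29  29 255 255 255 255 255 255 255 254 253 253 255 255 255 255 255
 255 255 255 255 255 255 255 255 255  28  29  28]
376 [30 27 31 28 25 26 29 27 29 30 30 30 29 23 29 34 21 27 28 30 29 28 32 27
 28 29 28 28 31 29]
384 [28 27 27 29 27 29 28 27 30 29 28 27 27 27 25 29 24 29 27 28 27 26 25 25
 25 28 28 29 28 27]
392 [26 29 29 27 28 30 26 29 27 28 31 29 26 29 29 27 29 29 30 28 30 29 29 29
 26 27 28 25 30 28]
```

servo_tool(
  moves=[
    [-0.2,0.3,-1,0],
    [-0.2,0.3,-3,0],
    [-0.2,0.3,-5,0],
    [-0.2,0.3,-6.5,0],
    [-0.2,0.3,-7.4,0],
    [-0.2,0.3,-7.4,0],
  ],
)

```text
time: 21.65
ee_pos: [0.5123, -0.018, 0.1877]
tcp_rot: [-179.9, -0.0, 100.0]
wrist_force: [-0.2, -0.4, -0.2]
opening: 0.0429
grasp_force: 0.0
```

servo_tool(
  moves=[
    [0,0,0,0],
    [0,0,0,0],
    [0,0,0,0],
    [0,0,0,0],
    [0,0,0,0],
    [0,0,0,0],
  ],
  claw=1,
  force=25,
)

```text
time: 22.15
ee_pos: [0.5101, -0.0191, 0.19]
tcp_rot: [-179.7, -0.0, 99.9]
wrist_force: [-18.5, -0.9, 3.8]
opening: 0.0176
grasp_force: 26.3
```

servo_tool(
  moves=[
    [-0.1,0,0,0],
    [-0.25,0,0,0],
    [-0.25,0,0,0],
  ],
)

```text
time: 22.4
ee_pos: [0.5101, -0.0191, 0.19]
tcp_rot: [-180.0, 0.0, 99.9]
wrist_force: [-6.3, -1.0, -0.5]
opening: 0.0176
grasp_force: 25.6
```

servo_tool(
  moves=[
    [0,0,-0.2,0],
    [0,0,-0.5,0],
    [0,0,-0.8,0],
    [0,0,-1.1,0],
    [0,0,-1.4,0],
    [0,0,-1.7,0],
    [0,0,-2,0],
  ],
)

```text
time: 22.98
ee_pos: [0.5101, -0.0191, 0.1705]
tcp_rot: [-180.0, 0.0, 99.9]
wrist_force: [-7.7, -1.4, 4.7]
opening: 0.0175
grasp_force: 26.2
```

servo_tool(
  moves=[
    [-0.05,0,-0.3,0],
    [-0.1,0,-0.6,0],
    [-0.1,0,-0.9,0],
    [-0.1,0,-1.2,0],
    [-0.1,0,-1.5,0],
    [-0.1,0,-1.8,0],
    [-0.1,0,-2.1,0],
    [-0.1,0,-2.4,0],
    [-0.1,0,-2.7,0],
    [-0.1,0,-2.9,0],
    [-0.1,0,-2.9,0],
  ],
)

```text
time: 23.9
ee_pos: [0.51, -0.0191, 0.1411]
tcp_rot: [179.9, 0.0, 99.9]
wrist_force: [-2.3, -1.7, 3.5]
opening: 0.0177
grasp_force: 25.9
```

servo_tool(
  moves=[
    [0,0,-0.1,0],
    [0,0,-0.2,0],
    [0,0,-0.3,0],
    [0,0,-0.3,0],
  ],
)

```text
time: 24.23
ee_pos: [0.51, -0.0191, 0.1374]
tcp_rot: [179.9, 0.0, 99.9]
wrist_force: [-0.2, -0.2, 5.0]
opening: 0.0175
grasp_force: 25.9
```

servo_tool(
  moves=[
    [0,0,-0.1,0],
    [0,0,-0.2,0],
    [0,0,-0.2,0],
  ],
)

```text
time: 24.48
ee_pos: [0.51, -0.0191, 0.1352]
tcp_rot: [180.0, 0.0, 99.9]
wrist_force: [1.4, -0.2, 2.7]
opening: 0.0176
grasp_force: 25.8
```

servo_tool(
  moves=[
    [0,0,-0.1,0],
    [0,0,-0.2,0],
    [0,0,-0.2,0],
  ],
)

```text
time: 24.73
ee_pos: [0.51, -0.0191, 0.1351]
tcp_rot: [179.9, 0.0, 99.9]
wrist_force: [-2.7, 0.7, 17.1]
opening: 0.0176
grasp_force: 27.1
```

servo_tool(
  moves=[
    [0,0,0.2,0],
    [0,0,0.2,0],
    [0,0,0.2,0],
    [0,0,0.2,0],
    [0,0,0.2,0],
  ],
  claw=0.5,
)

```text
time: 25.15
ee_pos: [0.5094, -0.0191, 0.1347]
tcp_rot: [-179.9, -0.0, 99.9]
wrist_force: [0.3, 1.0, -1.0]
opening: 0.0426
grasp_force: 0.0
```

servo_tool(
  moves=[
    [0,0,0.5,0],
    [0,0,1.5,0],
    [0,0,3.5,0],
    [0,0,7,0],
    [0,0.5,10,0],
    [0,4,11,0],
    [-1,8,11,0],
    [-3,12,11,0],
    [-5,16,11,0],
    [-6,20,11,0],
    [-6,20,11,0],
    [-6,20,11,0],
  ],
)

```text
time: 26.15
ee_pos: [0.4489, 0.183, 0.2462]
tcp_rot: [179.9, -0.0, 100.1]
wrist_force: [-0.1, -1.0, 0.2]
opening: 0.0425
grasp_force: 0.0
```

Run:
```python
from h import *
o=get_obs();print(o['time'],o['ee_pos'],o['wrist_force'])
b=camera("scene")[:,:,::-1].copy();cv2.imwrite("pics/s20.png",b);C=cal("scene")
p=cv2.imread("pics/scene0.png")
for roi in((300,232,314,258),(350,252,374,278)):
    x0,y0,x1,y1=roi;f=lambda i:np.float32(cv2.cvtColor(np.ascontiguousarray(i[y0:y1,x0:x1]),cv2.COLOR_BGR2GRAY));print(roi,cv2.phaseCorrelate(f(p),f(b)))
# platform shift via template matching of the stirrer dial
t=p[168:190,340:385];r=cv2.matchTemplate(b[150:260,320:420],t,cv2.TM_CCOEFF_NORMED);_,m,_,l=cv2.minMaxLoc(r);print(m,(l[0]+320-340,l[1]+150-168))
def st(p): return np.array([.537,-.152,0])+p[0]*np.array([.1736,-.9848,0])+p[1]*np.array([.9848,.1736,0])+np.array([0,0,p[2]])
for L in(.055,.053,.005,0.):print(L,proj(C,st((0,0,.2+L))))
```

```text
26.15 [0.44886208 0.18304267 0.24622585] [-0.10063757 -1.04035397  0.20965589]
(300, 232, 314, 258) ((0.4013178855161419, 0.4344857593029836), 1.0209700254746426)
(350, 252, 374, 278) ((-0.028530487362504076, 0.6054310282867235), 0.8628082823606185)
0.9024895429611206 (-1, 16)
0.055 (np.float64(358.69984779265656), np.float64(174.56312799739422))
0.053 (np.float64(358.67502869203764), np.float64(175.15649350433708))
0.005 (np.float64(358.0892604385358), np.float64(189.16081549918545))
0.0 (np.float64(358.02931503871395), np.float64(190.59396705049693))
```

Run:
```python
from h import *
I=[cv2.imread(f"pics/{n}.png").astype(int) for n in("scene0","s1" if 0 else "sc1","s17","s20")]
for x0,y0,x1,y1 in((300,232,316,258),(352,245,372,276)):
    for j in I[1:]: d=abs(j-I[0]).max(2)[y0:y1,x0:x1]; print(d.mean().round(1),d.max(),end=" | ")
    print()
print(abs(I[3]-I[0]).max(2)[232:258,300:316])
```

```text
5.6 9 | 5.7 9 | 5.5 67 | 
23.1 106 | 23.2 106 | 21.2 90 | 
[[ 5  5  4  4  5  6  5  5  5  4  5  3  5  4  4  4]
 [ 5  4  3  5  4  5  5  5  5  4  5  4  5  4  5  5]
 [ 6  5  5  5  4  5  4  4  5  4  4  5  5  5  5  5]
 [ 5  5  4  5  5  5  4  5  4  4  5  4  6  4  4  5]
 [ 5  5  5  5  4  5  4  4  4  5  5  5  5  5  5  5]
 [ 6  4  4  4  5  4  3  3  3  4  5  5  5  6  4  5]
 [ 4  5  5  4  3  4  2  2  3  5  6  6  6  3  3  4]
 [ 5  6  4  3  3  3  2  3  2  4  6  6  3  3  4  6]
 [ 4  5  4  4  3  2  3  2  3  9 12  7  6  4  6  5]
 [ 5  6  4  4  3  2  2  2  1 23 43 20  8  5  5  5]
 [ 4  5  6  4  5  4  4  3  4 28 67 45 12  5  5  4]
 [ 3  4  3  3  5  5  4  5  5 20 50 42 13  4  4  4]
 [ 4  5  5  6  4  5  5  4  4 15 33 30 11  4  3  3]
 [ 5  5  5  5  5  5  4  4  6  7 13 12  5  3  2  1]
 [ 5  5  4  5  4  4  5  5  4  4  5  5  2  3  3  3]
 [ 4  5  5  4  4  4  4  4  4  5  5  3  2  3  2  2]
 [ 5  4  4  4  4  5  6  6  4  5  5  4  3  0  2  2]
 [ 4  3  4  3  5  4  4  5  5  4  5  3  3  3  1  1]
 [ 4  2  1  3  3  4  5  3  4  5  5  3  1  5  6  8]
 [ 1  1  3  2  2  4  4  5  4  5  5  3  5 13 17 20]
 [ 1  3  1  2  3  4  4  4  4  5  3  5 13 23 25 24]
 [ 3  1  1  3  3  2  6  4  5  4  3  8 20 24 24 23]
 [ 1  3  3  1  2  4  4  4  3  4  2  9 19 21 20 16]
 [ 1  1  1  2  2  2  3  4  3  3  1  8 11 13 11  7]
 [ 1  2  1  2  2  3  2  1  2  2  1  1  2  2  3  1]
 [ 1  2  3  2  2  1  2  2  2  0  2  2  3  1  1  2]]
```

```bash
python3 -c "
from workcell import *
print(job_done())"
```

```text
the job is handed in; nothing more can be done
None
```

The job is handed in at about 26 s. The pawl was flicked over and stayed off the post, and the red screwdriver lies flat in the tray beside the blue one, about 10 mm from where it started. The platform is fully down on its stop and released. Before-and-after images show the blue screwdriver, vial and dropper bottle unmoved; I did not check the wash bottle, but nothing went near it.

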